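Unlock the reagent box and take off its cover

TASK

Take the key with the oblong bar handle out of the wooden block, push it fully home in the keyhole of the grey reagent box and turn it clockwise to its stop to draw the hidden bolt. Leave the key in the lock, then lift the cover off by its handle and lay it gently, flat, centred and square on the black rubber mat. Leave the other key and the flask, beaker and tall bottles where they are.

Things in the scene. Friction and masses are not known exactly. Their poses are not given: they have to be found in the camera images.
- lockbox: grey sheet-metal reagent box, 150 (x) x 200 (y) x 90 high, fixed to the bench. Origin: centre of its underside; z up. Its +y end is a 60 mm wide steel lock ledge at z = 90 with the keyhole; the rest is an open well closed by the loose aluminium cover
- keyhole (a point): centre of the keyhole at the top of the lock ledge, 90 above the bench, on the key's vertical turning axis; axes as the box. Slot 24 along x, 8.5 along y, bevelled 3 mm all round, through an 8 mm plate; just beneath, the plug's slot is 23 x 7.5, its floor 19 below the ledge. The key turns only with its collar down on the ledge (bits wholly below the plate); once turned it cannot be drawn out
- plug (a joint): rotation of the lock plug, rad: 0 locked (its slot under the keyhole), grows clockwise seen from above, stop at 1.25 (unlocked); the bolt frees the cover beyond about 0.87. Friction 0.06 N m, stays where it is left (springs back about 0.1 off the stop); the key has about 0.15 to 0.3 rad of play and give in it, so the hand turns about 1.5 rad in all
- bar_key: steel key, 54 high, upright in either slot of the block. Origin: centre of its tip; z up along the shank, x along its flat bits and handle (a half turn makes no difference). Bits 20 (x) x 5 (y) x 8 high at the tip; shank 6 in diameter; collar 22 in diameter, z = 17.5 to 20.5; handle an oblong bar 34 (x) x 12 (y), z = 30 to 54. 60 g
- key_collar (a point): centre of the underside of the key's collar, 17.5 above its tip; it sits on the ledge when the key is fully home, and on the top of the wooden block at the start
- disc_key: another key, of the same length and collar but with a round disc handle 34 across and 12 thick and bits 12 across; it stands in the other slot of the block and is to be left there
- keyblock: fixed wooden block 110 (x) x 50 (y) x 60 high, origin at the centre of its underside. Two slots in its top, 24 x 9 and 26 deep, long side along x, centred 25 either side of its middle along x; a key stands in each with its collar on the block's top
- cover: loose aluminium cover: plate 148 (x) x 136 (y) x 4 on two skirts 22 high that hang into the well. Origin: centre of the skirts' underside, on which it stands level; z up. At the start on the box, axes along the box's, origin 64 above the bench, 31 to -y of the box's middle. Catches on both skirts are held by the bolt until unlocked. About 0.35 kg, balanced at its handle
- cover_handle (a point): middle of the cover's black bar handle, 53 above the cover's origin; bar 70 long (y) x 14 wide (x) x 14 high, on two posts 10 (y) x 12 (x) at its ends (centred 28 either side), with 20 mm of free space between bar and plate
- mat: black rubber mat 200 (x) x 190 (y) x 4 thick, fixed flat on the bench; origin: centre of its underside. The cover may lie on it either way round
- flask: conical glass flask 72 across, 108 high, loose bystander; origin under its centre
- beaker: glass beaker 60 across, 70 high, loose bystander; origin under its centre
- reagent: glass bottle with a blue cap, 86 across, 170 high, loose bystander; origin under its centre
- washbottle: white wash bottle with a red cap, 70 across, 190 high with its spout, loose bystander; origin under its centre
There are look-alikes about, which are no part of the job. What is shaped like the cover but green or yellow is not meant.

How it is judged:
By the outcome, as a careful person would: the job done as asked, in the order asked, and still so for the second after the job is handed in, with the robot touching nothing.
It also fails if it takes over 62 s, if anything falls off the work surface, if the arm or the gripper's body presses on something with over 40 N, if the wrist force passes 120 N, or if a joint passes its speed limit or range.

ROBOT

A 7-joint arm with a two-finger parallel gripper is mounted at the origin on the work surface. World frame = base frame: x ahead of the robot, y to its left, z up, the work surface at z = 0. Lengths are in m, angles in rad, forces in N, time in s.
With the tool pointing down it reaches from about 0.4 to 0.85 m from the base axis. Payload 6.9 kg.
Tool frame: the origin (TCP) lies midway between the tips of the shut fingers; the grasp point (between the pads) lies behind it (ctrl.pinch_z is the z of the grasp point in the tool frame, in m); z points along the fingers, y is the direction in which the jaws open and shut (so a half turn about z gives the same grasp; the last joint's range is limited). The gripper opens to 85 mm and grips with 20 to 120 N. Pads are 22 mm wide; open, the fingers measure 114 mm over their backs; the gripper's body (76 mm by 85 mm) begins 54 mm behind the grasp point. The pads swing forward as they close: fully open they stand 13 mm farther back than shut.
Start: joints at [1.335, 0.507, -0.238, 1.5, 0.126, 1.149, -0.155], TCP at [0.209, -0.589, 0.231] pointing down, gripper open.
Joint ranges: [-3.08, 3.08], [-0.24, 2.05], [-1.43, 1.35], [0, 2.5], [-1.52, 4.66], [0.17, 1.96], [-2.89, 2.89]. Speed limits (rad/s): [2.39, 2.39, 3.14, 3.14, 3.14, 3.14, 3.14].

INTERFACE

Orientations are given as a unit quaternion [w, x, y, z].
In Python, from station import ctrl, get_state, vision, ticket, models gives the robot as it stands. Calls block until the motion is done:
- ctrl.movep(position, orientation): joint-space move of the TCP to a pose.
- ctrl.movel(position, frame=None, max_speed=0.15): straight line of the TCP; frame=None keeps the orientation; max_speed is the mean speed in m/s.
- ctrl.set_joints(angles): joint-space move.
- ctrl.ungrasp() and ctrl.close_gripper(force=None): open the fingers fully, or close them until they stop; force is the grip in N (None keeps the last).
- ctrl.pause(seconds).
- ctrl.ik(position, orientation): joint angles nearest the present ones, or None.
- get_state(): the state.
- vision.grab_frame(name): name is "side" or "top" or "wrist"; returns (picture, depth): 384x512x3 uint8, blue, green, red; 384x512 float32, m along the optical axis (not along the pixel's ray), 0 where there is no reading.
- vision.camera_info(name): a dict with "mtx" (3x3 intrinsics, pixels), "R" (3x3) and "t" (3): a world point X has camera coordinates R X + t; the wrist camera has in their place "hand_eye" (4x4, takes a point from camera to tool coordinates, whose origin is the TCP and whose axes are the flange's). Camera axes: x right, y down, z forward; pixel columns grow to the right and rows downward; lengths in m; the calibration is good to about 2 mm. A picture is of the moment at which its call begins: read the wrist's pose just before it. camera_info takes no time and is no camera call.
A pose or a line that the arm cannot do raises ctrl.Unreachable and nothing moves.
- ticket.close_job(): hands the job in, once; it reports no verdict.
Trained networks look in the newest picture that a camera, given by its name, has taken for a name from the list of things; names that differ only in an ending like _2 or _b are one class to them, and where a whole thing is asked for, a point or a joint stands for the part that bears it (a point fixed in the world has none). Each returns a list of dicts, best first, with "p" (0 to 1); they miss things now and then, are a little off and sometimes report something else, mostly with a low value. They report only what shows in the picture. A call takes as long as a camera call. They do not tell look-alikes from the thing itself.
- models.recognise(camera, target): "point" ([column, row] in pixels, amid what is visible of it).
- models.masks_of(camera, target): "mask" (384x512 bool, what is visible of it) and "point" ([column, row] in pixels, amid what is visible of it).
The state is a dict: "time": time; "qpos": joint angles; "qd": joint speeds; "tau": joint torques, N m; "tcp_pos": TCP position; "eef_rot": TCP orientation; "contact_force": force on the tool from outside, world axes, zero at the start; "wrist_torque": the same for the moment, N m; "width": finger opening in m.
Only numpy, scipy, OpenCV 4.12 (cv2) and the standard library are available. Lean on these libraries where they do the work, as an engineer would, in place of code of your own. Each camera call takes 0.05 s, during which the arm holds its last target. There are 200 camera calls.

## Working session

There is one attempt and no reset: what is moved stays moved. The work goes in short steps, each a Python script; the robot and the scene stay as the last script left them, time stands still between calls to the robot, and variables do not carry over. Pictures are saved under pics/ and viewed, about 8 in all and at most 12, crops included, and the job is handed in when it is done.

```bash
ls; mkdir -p pics; python3 - <<'E'
from station import ctrl,get_state,vision,models
import cv2,numpy as np
print(get_state(), ctrl.pinch_z)
ims=[]
for n in("top","side"):
    p,d=vision.grab_frame(n); i=vision.camera_info(n); np.savez(f"{n}0.npz",p=p,d=d)
    print(n,i)
    cv2.imwrite(f"pics/{n}0.png",p)
print(vision.camera_info("wrist"))
E
```

```text
pics
{'time': 0.0, 'qpos': array([ 1.33549309,  0.50836572, -0.23752074,  1.50116222,  0.1257029 ,
        1.14889799, -0.15475702]), 'qd': array([-0.00053442,  0.00109166,  0.0002405 , -0.00076457,  0.00119858,
       -0.00156384,  0.00072401]), 'tau': array([-9.76429837e-04, -6.20611739e+01, -2.18703501e+00, -2.49655223e+01,
        1.26045349e-02,  1.18959602e-02, -4.27990784e-06]), 'tcp_pos': array([ 0.20865263, -0.58859316,  0.23040208]), 'eef_rot': array([-9.04828705e-04,  9.85511124e-01,  1.69608302e-01, -1.74978773e-04]), 'contact_force': array([-0.59022559, -0.60672317, -0.53996016]), 'wrist_torque': array([-0.04016003, -0.04412231, -0.03101095]), 'width': 0.08530143369780485} -0.0187
top {'mtx': array([[496.7552861 ,   0.        , 246.16337662],
       [  0.        , 496.7552861 , 191.94094276],
       [  0.        ,   0.        ,   1.        ]]), 'R': array([[-0.01441094, -0.99986812, -0.00748781],
       [-0.99812818,  0.01483019, -0.05933127],
       [ 0.05943449,  0.00661878, -0.99821026]]), 't': array([-0.02050018,  0.48721458,  1.9260263 ])}
side {'mtx': array([[391.0
[... 159 characters left out ...]
2539859, -0.68813671,  0.0162715 ],
       [-0.4560569 ,  0.46277726, -0.760164  ],
       [ 0.51556667, -0.55884262, -0.64952747]]), 't': array([0.3245032 , 0.33362085, 0.95415703])}
{'mtx': array([[271.90204092,   0.        , 257.3563951 ],
       [  0.        , 271.90204092, 192.60055151],
       [  0.        ,   0.        ,   1.        ]]), 'hand_eye': array([[ 8.26799346e-04, -9.48681175e-01, -3.16233055e-01,
         8.25649733e-02],
       [ 9.99999540e-01,  6.30883304e-04,  7.21910152e-04,
        -2.05193873e-04],
       [-4.85356417e-04, -3.16233506e-01,  9.48681260e-01,
        -1.44318312e-01],
       [ 0.00000000e+00,  0.00000000e+00,  0.00000000e+00,
         1.00000000e+00]])}
```

View pics/top0.png

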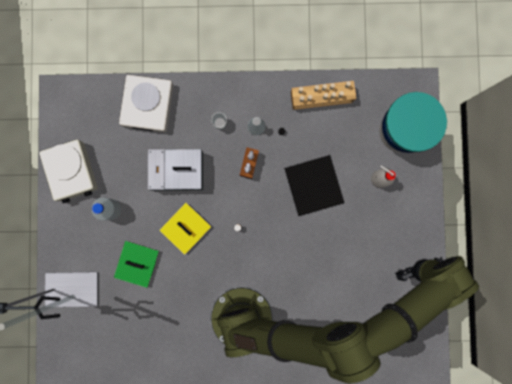

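View pics/side0.png

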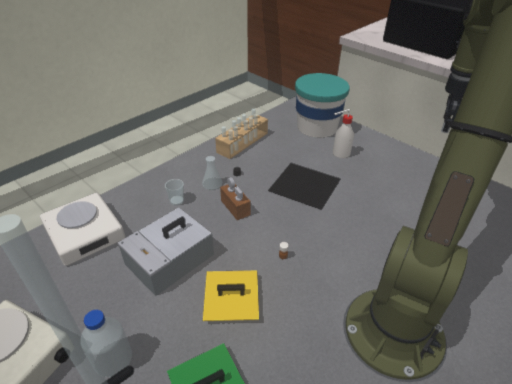

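The top view shows the grey box with its brown keyhole at (157,170), the cover handle at (184,169), the keyblock at (249,163) and the mat at (314,185). The look-alikes are the yellow cover (186,229), the green one (137,264) and a pale plate at (72,290). In the side view both keys stand in the block at (236,198). Next I'll measure with the networks.

```bash
cat > h.py <<'E'
from station import ctrl,get_state,vision,models,ticket
import cv2,numpy as np
from scipy.spatial.transform import Rotation as Ro
def q2R(q): return Ro.from_quat([q[1],q[2],q[3],q[0]]).as_matrix()
def down(yaw):
    "tool down, jaw-opening (tool y) axis at world angle yaw"
    y=np.array([np.cos(yaw),np.sin(yaw),0]); z=np.array([0,0,-1.]); x=np.cross(y,z)
    q=Ro.from_matrix(np.c_[x,y,z]).as_quat(); return np.array([q[3],q[0],q[1],q[2]])
def cam(n):
    i=vision.camera_info(n); K=i["mtx"]
    if n!="wrist": return K,i["R"].T,-i["R"].T@i["t"]
    s=get_state(); T=i["hand_eye"]; R=q2R(s["eef_rot"])
    return K,R@T[:3,:3],R@T[:3,3]+s["tcp_pos"]
def onplane(px,z,C):
    K,R,c=C; px=np.atleast_2d(px).astype(float)
    r=np.c_[(px-[K[0,2],K[1,2]])/[K[0,0],K[1,1]],np.ones(len(px))]@R.T
    return c+r*((z-c[2])/r[:,2])[:,None]
def cloud(d,C):
    K,R,c=C; v,u=np.mgrid[:384,:512]
    P=np.dstack([(u-K[0,2])/K[0,0]*d,(v-K[1,2])/K[1,1]*d,d])@R.T+c
    P[d<=0]=np.nan; return P
def rect(xy):
    (c,s,a)=cv2.minAreaRect(np.float32(xy*1000)); return np.round(c,1),np.round(s,1),round(a,1)
E
python3 - <<'E'
from h import *
for n in("top","side"):
    p,d=vision.grab_frame(n); C=cam(n); P=cloud(d,C)
    for t in("lockbox","keyblock","mat","cover","bar_key","disc_key","flask","beaker","reagent","washbottle","keyhole"):
        try: L=models.masks_of(n,t)
        except Exception as e: print(t,e); continue
        for r in L[:3]:
            m=r["mask"]; q=P[m]; q=q[~np.isnan(q[:,0])]
            if r["p"]<.2 or len(q)<4: print(n,t,r["p"],r["point"]); continue
            zt=np.percentile(q[:,2],95); top=q[q[:,2]>zt-.012]
            print(n,t,round(r["p"],2),np.round(r["point"]),m.sum(),"med",np.round(np.median(q,0),3),"ztop",round(zt,3),rect(top[:,:2]))
E
```

```text
top lockbox 0.88 [156. 171.] 851 med [0.566 0.3   0.088] ztop 0.098 (array([575. , 240.4]), array([200.4, 148.8]), 89.2)
top lockbox 0.7 [218. 117.] 216 med [0.775 0.072 0.02 ] ztop 0.072 (array([764.8,  71.8]), array([54.2, 56.3]), 89.4)
top keyblock 0.56 [248. 162.] 318 med [ 0.601 -0.041  0.059] ztop 0.069 (array([600.7, -41.5]), array([ 48.4, 108.2]), 75.7)
top keyblock 0.38 [156. 173.] 739 med [0.567 0.307 0.089] ztop 0.098 (array([572.6, 240.4]), array([200.2, 144.7]), 88.9)
top mat 0.91 [314. 186.] 2448 med [ 0.511 -0.294  0.004] ztop 0.013 (array([ 512. , -294.8]), array([200.9, 190.1]), 15.5)
top cover 0.85 [138. 264.] 1432 med [0.217 0.4   0.025] ztop 0.047 (array([213.6, 403.7]), array([132.6, 125.1]), 65.9)
top cover 0.77 [184. 225.] 1333 med [0.351 0.21  0.026] ztop 0.05 (array([353.3, 219.6]), array([136.9,  74.3]), 31.9)
top cover 0.74 [183. 166.] 1376 med [0.574 0.209 0.09 ] ztop 0.114 (array([589.1, 216.7]), array([105.9,  84.2]), 5.6)
top disc_key 0.63 [312. 188.] 2340 med [ 0.511 -0.296  0.004] ztop 0.013 (array([ 511.8, -296.3]), array([197. , 187.8]), 14.6)
top f
[... 1840 characters left out ...]
0 med [ 0.62  -0.043  0.086] ztop 0.106 (array([620. , -45.3]), array([12.7, 24.9]), 75.6)
side flask 0.96 [214. 175.] 444 med [ 0.735 -0.058  0.043] ztop 0.109 (array([747.3, -70.7]), array([26.7, 30.4]), 35.2)
side beaker 0.89 [176. 193.] 376 med [0.753 0.077 0.048] ztop 0.07 (array([764.3,  74.4]), array([54.3, 60.8]), 52.5)
side reagent 0.73 [107. 343.] 2219 med [0.4   0.511 0.113] ztop 0.171 (array([280. , 532.1]), array([ 36.6, 337.9]), 81.0)
side washbottle 0.75 [215. 175.] 453 med [ 0.735 -0.059  0.043] ztop 0.109 (array([749.1, -70.6]), array([26.7, 32.2]), 48.7)
side keyhole 0.75 [157. 260.] 2860 med [0.503 0.302 0.072] ztop 0.092 (array([573.7, 244. ]), array([154. , 197.4]), 0.1)
```

Measured so far:
- The box is at (0.575, 0.240), nearly square to the world axes.
- The block is at (0.601, -0.041), with its long axis at about -14°.
- The mat is at (0.512, -0.294), turned about 15.5°.

There are two candidate keys. The side camera labels the one at pixel (236,191), about (0.572,-0.032), as bar_key, and the one at (231,187), about (0.620,-0.045), as disc_key. I'll confirm this from the wrist, and check IK first.

```bash
python3 - <<'E'
from h import *
D=np.deg2rad
def t(n,p,a):
    for k in (0,180,-180)[:2]:
        q=ctrl.ik(p,down(D(a+k))); print(n,a+k,None if q is None else np.round(q,2))
t("key",[.577,-.035,.2],75.7)
t("hole",[.575,.31,.16],89)
t("hole turned",[.575,.31,.16],89-86)
t("cover",[.575,.21,.14],0)
t("mat",[.512,-.294,.2],15.5)
p,d=vision.grab_frame("top")
E
```

```text
key 75.7 [ 0.62  0.61 -1.01  1.67  0.56  1.17  0.79]
key 255.7 [ 0.26  0.47 -0.37  1.67  0.19  1.03 -1.99]
hole 89 [ 0.1   0.96 -1.4   1.51  0.95  1.47  0.23]
hole 269 [-0.12  0.69 -0.75  1.51  0.5   1.13 -2.55]
hole turned 3 [ 0.06  0.86 -1.21  1.51  0.82  1.34 -1.17]
hole turned 183 [ 0.07  0.87 -1.23  1.51  0.83  1.35  1.96]
cover 0 [ 0.16  0.73 -0.99  1.66  0.66  1.13 -1.  ]
cover 180 [ 0.25  0.84 -1.23  1.65  0.83  1.26  1.99]
mat 15.5 [ 0.89  0.54 -0.66  1.64  0.36  1.09  0.4 ]
mat 195.5 [ 0.42  0.48  0.09  1.65 -0.05  1.02 -2.34]
```

```bash
python3 - <<'E'
from h import *
D=np.deg2rad
ctrl.movep([.5765,-.0355,.21],down(D(75.7)))
s=get_state(); print(s["time"],s["tcp_pos"],np.round(s["qpos"],2))
C=cam("wrist"); p,d=vision.grab_frame("wrist"); np.savez("w1.npz",p=p,d=d,R=C[1],c=C[2])
cv2.imwrite("pics/w1.png",p)
P=cloud(d,C)
for z0,z1 in((.09,.102),(.052,.064)):
    m=(abs(P[...,2]-(z0+z1)/2)<(z1-z0)/2)&(abs(P[...,0]-.6)<.1)&(abs(P[...,1]+.04)<.07)
    n,l,st,ce=cv2.connectedComponentsWithStats(m.astype(np.uint8))
    for i in range(1,n):
        if st[i,4]>40: print(z0,st[i],np.round(ce[i]),np.median(P[l==i],0).round(4),rect(P[l==i][:,:2]))
for t in("bar_key","disc_key"):
    for r in models.masks_of("wrist",t)[:3]:
        q=P[r["mask"]]; print(t,r["p"],r["point"],np.nanmedian(q,0),)
E
```

```text
3.7167 [ 0.57650736 -0.03688652  0.20979679] [ 0.62  0.6  -1.    1.66  0.54  1.19  0.81]
0.09 [256 167  12  35 393] [261. 184.] [ 0.5741 -0.0315  0.0979] (array([575.5, -31.5]), array([11. , 33.6]), 75.5)
0.09 [255 214  12  11 109] [261. 219.] [ 0.6098 -0.0412  0.0979] (array([610.7, -41.5]), array([11.9,  6.9]), 79.6)
0.052 [ 238  148   47   93 3111] [261. 191.] [ 0.5927 -0.0358  0.0618] (array([600. , -38.4]), array([ 50.1, 110.3]), 75.4)
bar_key 0.75 [258.6, 181.7] [ 0.57442862 -0.03129322  0.09743397]
bar_key 0.49 [473.8, 121.4] [0.5664401  0.17635905 0.09171221]
disc_key 0.93 [259.8, 226.0] [ 0.61729214 -0.04372695  0.10243076]
```

View pics/w1.png

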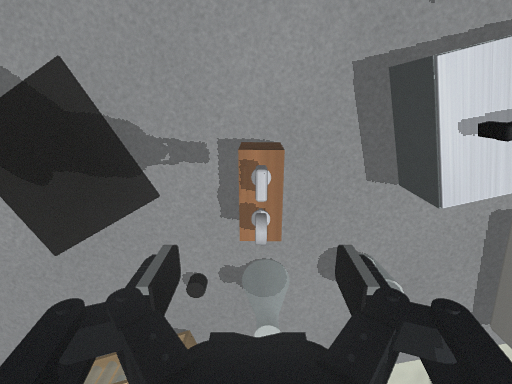

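The block is at (261,190), with two upright keys at (261,184) and (261,225). The near one has a flat 34 x 11 mm top, which fits the bar. The far one shows only a short strip at the top, which fits a disc edge. One enlarged crop to confirm.

```bash
python3 - <<'E'
import numpy as np,cv2
w=np.load("w1.npz")["p"][135:255,215:305]; s=np.load("side0.npz")["p"][170:220,210:260]
cv2.imwrite("pics/c1.png",np.hstack([cv2.resize(w,(375,500),interpolation=2),cv2.resize(s,(400,500),interpolation=2)]))
E
```

```text
(no output)
```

View pics/c1.png

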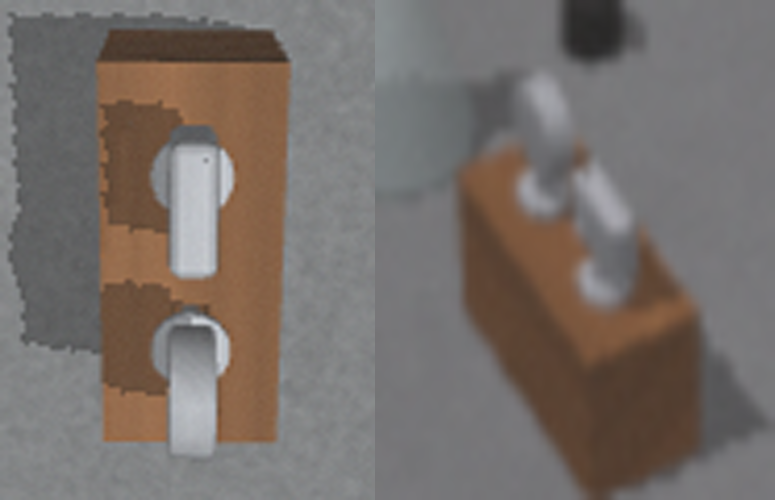

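Confirmed: the near key at (261,184) has the rectangular bar handle, and the far one at (261,225) is the round disc. I'll take the near one.

```bash
python3 - <<'E'
from h import *
D=np.deg2rad
k=np.array([.5757,-.0320])
def err(): s=get_state(); return s["tcp_pos"].round(4),s["contact_force"].round(1),s["wrist_torque"].round(2),round(s["width"],4),round(s["time"],2)
ctrl.movel([*k,.12],frame=down(D(75.5))); ctrl.pause(.2); print(err())
ctrl.movel([*k,.069]); ctrl.pause(.2);print(err())
ctrl.close_gripper(80); print(err())
s=get_state(); ctrl.movel([*k,.20]); ctrl.pause(.2);print(err())
p,d=vision.grab_frame("wrist"); cv2.imwrite("pics/w2.png",p)
E
```

```text
(array([ 0.5763, -0.032 ,  0.121 ]), array([ 0. , -0.1,  0.5]), array([-0.  ,  0.01,  0.04]), 0.0854, 4.82)
(array([ 0.5764, -0.0318,  0.0701]), array([ 0.5, -0.1,  0.4]), array([-0.02,  0.13,  0.05]), 0.0851, 5.51)
(array([ 0.5759, -0.0319,  0.0692]), array([-1. , -0.6,  2.4]), array([-0.01,  0.05, -0.01]), 0.011, 6.17)
(array([ 0.5753, -0.032 ,  0.1991]), array([-0.4,  0.2, -0.9]), array([ 0.  ,  0.05, -0.04]), 0.0109, 7.4)
```

```bash
python3 - <<'E'
from h import *
D=np.deg2rad
ctrl.movel([.575,.31,.20],frame=down(D(89.3)),max_speed=.25)
ctrl.movel([.575,.31,.17]); ctrl.pause(.2)
s=get_state(); print(s["time"],s["tcp_pos"],np.round(s["qpos"],2))
C=cam("wrist"); p,d=vision.grab_frame("wrist"); np.savez("w3.npz",p=p,d=d,R=C[1],c=C[2])
cv2.imwrite("pics/w3.png",cv2.resize(p,(800,600),interpolation=2))
P=cloud(d,C)
for r in models.masks_of("wrist","keyhole")[:3]:
    print(r["p"],r["point"],r["mask"].sum(),onplane(r["point"],.09,C))
m=(abs(P[...,2]-.09)<.006)
q=P[m&(P[...,1]>.282)]; print("ledge",rect(q[:,:2]),np.median(q[:,2]))
E
```

```text
9.5167 [0.57535343 0.31020815 0.17106169] [-0.02  0.75 -0.96  1.5   0.63  1.23  0.48]
0.77 [256.8, 166.4] 9691 [[0.54700891 0.31072596 0.09      ]]
ledge (array([512. , 366.6]), array([129. , 263.9]), 42.2) 0.09168697633308359
```

View pics/w3.png

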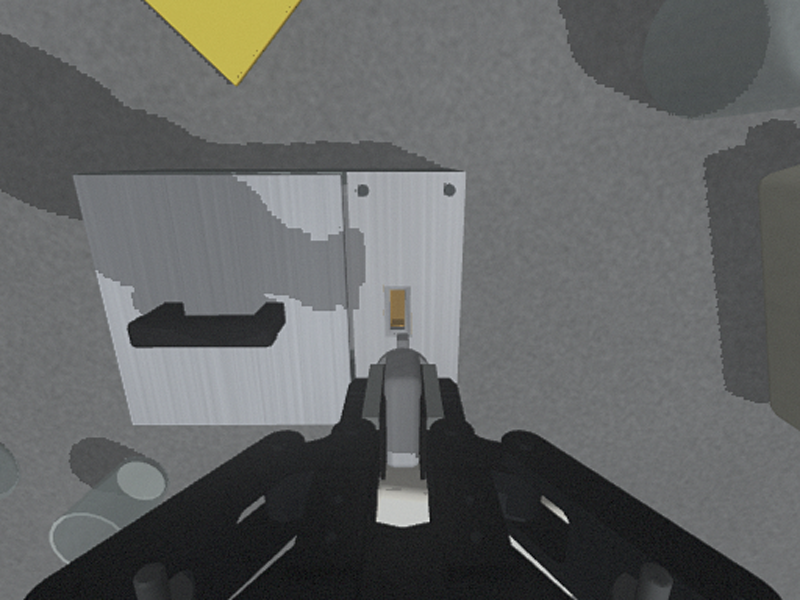

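The view shows the slot with its bevel at display (384–411, 287–336), i.e. about (254.5,199) in camera pixels, with brass beneath it. The key hangs straight in the jaws at (403,345). I'll compute the slot centre.

```bash
python3 - <<'E'
from h import *
w=np.load("w3.npz"); C=(vision.camera_info("wrist")["mtx"],w["R"],w["c"]); p=w["p"]
print("bevel corners",onplane(np.array([[384,287],[411,287],[411,336],[384,336]])*.64,.09,C).round(4).tolist())
hsv=cv2.cvtColor(p,cv2.COLOR_BGR2HSV); m=(hsv[...,1]>90)&(hsv[...,0]<25); m[:170]=0;m[225:]=0;m[:,:235]=0;m[:,275:]=0
v,u=np.nonzero(m); print("brass px",u.min(),u.max(),v.min(),v.max())
for z in(.09,.087,.082): print(z,onplane([[u.min()-.5,v.min()-.5],[u.max()+.5,v.max()+.5]],z,C).round(4).tolist())
# bevel by gray profiles
g=cv2.cvtColor(p,cv2.COLOR_BGR2GRAY)
print(g[195,240:270]); print(g[178:222,254])
# ledge side edges: y of box end and gap, x of front edge
print("ledge corners",onplane(np.array([[346,172],[465,172],[459,375]])*.64,.09,C).round(4).tolist())
E
```

```text
bevel corners [[0.5622, 0.301, 0.09], [0.5623, 0.3159, 0.09], [0.5918, 0.3158, 0.09], [0.5916, 0.3002, 0.09]]
brass px 250 258 186 208
0.09 [[0.5638, 0.3042, 0.09], [0.5854, 0.3118, 0.09]]
0.087 [[0.5648, 0.3041, 0.087], [0.5866, 0.3118, 0.087]]
0.082 [[0.5663, 0.3039, 0.082], [0.5886, 0.3118, 0.082]]
[170 165 166 167 168 166 148 143 141 128 121 114 115 111 112 111 113 116
 114 127 123 127 142 166 168 165 166 167 167 168]
[166 166 169 168 168 151 144 126 112 111 115 114 112 112 110 112 110 112
 112 113 110 112 112 110 111 115  92  81  84  84 110  87  81 144 151 119
  96  81  84  85 112 114 111 117]
ledge corners [[0.501, 0.2832, 0.09], [0.5017, 0.3437, 0.09], [0.6172, 0.3442, 0.09]]
```

The slot centre comes out at about (0.577, 0.308). The bevel measures 29.5 x 15 mm, which fits the given sizes. I'll insert with force checks.

```bash
python3 - <<'E'
from h import *
D=np.deg2rad
x,y=.577,.3081; f=down(D(89.2))
ctrl.movel([x,y,.125],frame=f); ctrl.pause(.2)
for z in(.117,.113,.109,.105,.102,.0995):
    ctrl.movel([x,y,z],frame=f,max_speed=.04); ctrl.pause(.1)
    s=get_state(); F=s["contact_force"]; print(z,s["tcp_pos"].round(4),F.round(1),s["wrist_torque"].round(2),round(s["width"],4),round(s["time"],2))
    if abs(F).max()>12: break
E
```

```text
0.117 [0.577  0.3082 0.117 ] [ 0.5 -0.2 -0.2] [-0.01  0.   -0.01] 0.0106 10.72
0.113 [0.577  0.3081 0.113 ] [-0.8  0.3 -0.7] [-0.02  0.02 -0.  ] 0.0109 11.07
0.109 [0.577  0.3081 0.109 ] [-0.4  0.1 -1.1] [ 0.06  0.05 -0.06] 0.0107 11.42
0.105 [0.577  0.3081 0.1049] [ 0.8 -0.3 -1.4] [0.01 0.02 0.02] 0.0108 11.77
0.102 [0.5771 0.3082 0.102 ] [-0.1 -0.3 -0.8] [-0.    0.    0.01] 0.0108 12.12
0.0995 [0.577  0.3081 0.0994] [ 0.6 -0.3 -0.6] [-0.03  0.05 -0.05] 0.0108 12.47
```

```bash
python3 - <<'E'
from h import *
def st(t):
    s=get_state(); print(t,s["tcp_pos"].round(4),s["contact_force"].round(1),s["wrist_torque"].round(2),round(s["width"],4),round(s["time"],2)); return s
z=.0995
while z>.095:
    z-=.0007; ctrl.movel([.577,.3081,z],max_speed=.03); ctrl.pause(.08)
    s=st(z)
    if s["contact_force"][2]>5: break
q0=s["qpos"].copy(); np.save("q0.npy",q0); q=q0.copy()
for a in np.arange(.25,1.76,.25):
    q[6]=q0[6]-a; ctrl.set_joints(q); ctrl.pause(.08); s=st(a.round(2))
    if abs(s["wrist_torque"][2])>.7: break
E
```

```text
0.0988 [0.5771 0.3082 0.0992] [-1.8 -1.4  4.3] [-0.33  0.34  0.  ] 0.0107 12.8
0.09809999999999999 [0.5771 0.3082 0.0992] [-1.6 -2.8  9.7] [-0.61  0.56 -0.09] 0.011 13.13
0.25 [0.5769 0.3074 0.0992] [-3.2 -3.2  4.8] [-0.98  0.58  0.03] 0.0107 13.57
0.5 [0.5768 0.307  0.0992] [-3.  -5.   6.1] [-1.19  0.75  0.02] 0.0106 14.0
0.75 [0.5766 0.3067 0.0992] [-5.  -5.8  7.5] [-1.43  0.94  0.09] 0.0102 14.43
1.0 [0.5764 0.3064 0.0992] [-4.1 -6.5  8.8] [-1.62  1.15  0.05] 0.0108 14.87
1.25 [0.576  0.3066 0.0992] [-5.2 -6.8  8.3] [-1.5   1.42  0.31] 0.0107 15.3
1.5 [0.5754 0.3071 0.0992] [-6.3 -6.8  9.4] [-1.3   1.72  0.59] 0.0107 15.73
1.75 [0.5756 0.3072 0.0997] [-6.3 -5.9 12.6] [-1.87  1.44  1.75] 0.0106 16.17
```

The key's collar met the ledge at TCP z = 0.0992, as predicted. The key then turned freely until the torque rose sharply between 1.5 and 1.75 rad, which is the stop. I'll unload, release, lift off and look.

```bash
python3 - <<'E'
from h import *
q=np.load("q0.npy"); q[6]-=1.6; ctrl.set_joints(q)
s=get_state(); print(s["wrist_torque"].round(2),s["contact_force"].round(1))
ctrl.ungrasp(); s=get_state(); p=s["tcp_pos"]; print(p,s["contact_force"].round(1))
ctrl.movel([p[0],p[1],.20])
ctrl.movel([.574,.23,.22],frame=down(np.deg2rad(-1.))); ctrl.pause(.2)
s=get_state(); print(s["time"],s["tcp_pos"],np.round(s["qpos"],2))
C=cam("wrist"); p,d=vision.grab_frame("wrist"); np.savez("w4.npz",p=p,d=d,R=C[1],c=C[2])
cv2.imwrite("pics/w4.png",cv2.resize(p,(800,600),interpolation=2))
P=cloud(d,C)
def comp(z0,z1,x,y):
    m=(P[...,2]>z0)&(P[...,2]<z1)&(abs(P[...,0]-x)<.06)&(abs(P[...,1]-y)<.06)
    n,l,stt,ce=cv2.connectedComponentsWithStats(m.astype(np.uint8))
    for i in range(1,n):
        if stt[i,4]>60: print(stt[i],np.median(P[l==i],0).round(4),rect(P[l==i][:,:2]))
print("key");comp(.119,.132,.577,.308); print("handle");comp(.119,.13,.576,.209)
E
```

```text
[-1.63  2.34  0.83] [-9.6 -5.8 19.3]
[0.57711428 0.30822701 0.09910357] [-0.5  0.3  0.2]
18.8583 [0.57357424 0.23121836 0.21975064] [ 0.14  0.66 -1.02  1.53  0.58  1.28 -0.97]
key
[252  84  19  43 625] [0.5788 0.3107 0.1292] (array([578.7, 310.4]), array([12.6, 33.8]), 7.4)
handle
[251 177  15  69 994] [0.5753 0.2155 0.1254] (array([575. , 212.5]), array([69.3, 13.6]), 89.6)
```

View pics/w4.png

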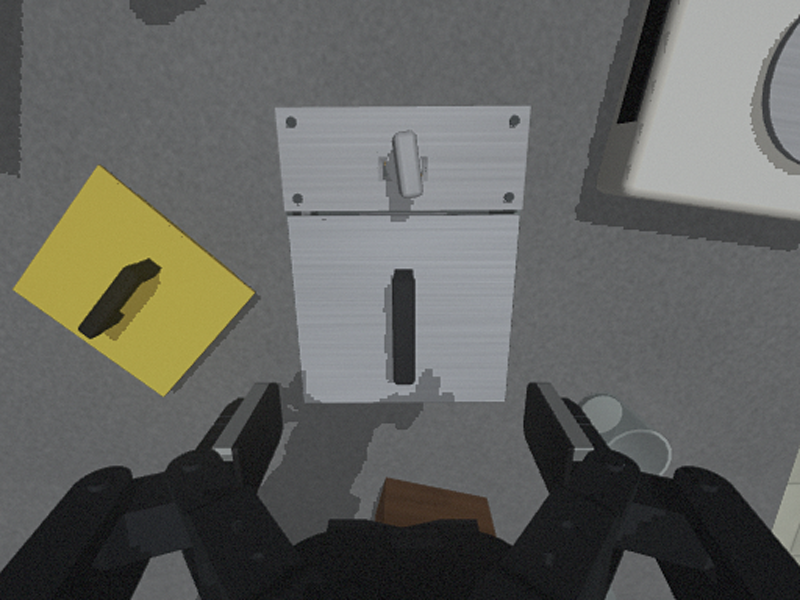

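The key stands in the ledge at display (407,163), with its handle turned about 82° (1.43 rad of hand angle, so the plug should be at about 1.15 or more). The cover handle is at (403,327), about (0.575, 0.2125), aligned with y. I'll check the key's seating relative to the ledge from the depth image.

```bash
python3 - <<'E'
from h import *
w=np.load("w4.npz"); C=(vision.camera_info("wrist")["mtx"],w["R"],w["c"]); P=cloud(w["d"],C)
def med(m): return np.median(P[m][:,2]).round(4),m.sum()
X,Y,Z=P[...,0],P[...,1],P[...,2]
print("ledge",med((abs(Z-.09)<.006)&(Y>.29)&(Y<.335)&(abs(X-.577)>.025)&(abs(X-.577)<.05)))
print("plate",med((abs(Z-.09)<.006)&(Y>.16)&(Y<.26)&(abs(X-.575)>.02)&(abs(X-.575)<.06)))
print("handle",med((Z>.119)&(Z<.13)&(abs(Y-.2125)<.03)&(abs(X-.575)<.01)))
m=(Z>.122)&(abs(Y-.31)<.03)&(abs(X-.577)<.025); q=P[m]
A=np.c_[q[:,:2]-q[:,:2].mean(0),np.ones(len(q))]; print("key plane",np.linalg.lstsq(A,q[:,2],rcond=None)[0])
m2=(Z>.105)&(Z<.117)&(abs(Y-.31)<.025)&(abs(X-.577)<.025); print("collar-ish",m2.sum())
m3=(Z>.0925)&(Z<.1)&(abs(Y-.31)<.025)&(abs(X-.577)<.025); print("collar",m3.sum(),np.percentile(P[m3][:,2],[10,50,90]) if m3.any() else 0)
E
```

```text
ledge (np.float64(0.0917), np.int64(2618))
plate (np.float64(0.0917), np.int64(6566))
handle (np.float64(0.1254), np.int64(852))
key plane [ 0.00559753 -0.0127572   0.12901798]
collar-ish 20
collar 389 [0.09257238 0.09295898 0.09686326]
```

The key top sits 37.5 mm above the ledge against a nominal 36.5 mm, so it may have risen about 1 mm while turning. I'll press it gently home with the shut fingertips and measure the contact height.

```bash
python3 - <<'E'
from h import *
x,y=.5775,.3092; f=down(np.deg2rad(5.))
ctrl.close_gripper(40)
ctrl.movel([x,y,.135],frame=f); ctrl.pause(.1)
z=.131
while z>.118:
    ctrl.movel([x,y,z],max_speed=.04); ctrl.pause(.05); s=get_state()
    print(round(z,4),s["tcp_pos"].round(4),s["contact_force"].round(1),round(s["time"],2))
    if s["contact_force"][2]>16: break
    z-=.001
ctrl.movel([x,y,.15]); ctrl.ungrasp()
ctrl.movel([.575,.24,.20],frame=down(np.deg2rad(-.8))); ctrl.pause(.1)
C=cam("wrist"); p,d=vision.grab_frame("wrist"); P=cloud(d,C); X,Y,Z=P[...,0],P[...,1],P[...,2]
m=(Z>.119)&(abs(Y-.31)<.03)&(abs(X-.577)<.025);print("key",np.median(Z[m]),rect(P[m][:,:2]))
m=(abs(Z-.09)<.006)&(Y>.29)&(Y<.335)&(abs(X-.577)>.025)&(abs(X-.577)<.05);print("ledge",np.median(Z[m]))
m=(Z>.119)&(Z<.13)&(abs(Y-.2125)<.04)&(abs(X-.575)<.012);print("handle",np.median(Z[m]),rect(P[m][:,:2]),get_state()["time"])
E
```

```text
0.131 [0.5776 0.3088 0.1311] [ 0.7 -0.4 -0.5] 21.0
0.13 [0.5775 0.3092 0.13  ] [-0.  -0.2 -0.6] 21.3
0.129 [0.5775 0.3092 0.1289] [ 0.7 -0.5 -0.5] 21.6
0.128 [0.5777 0.3094 0.1285] [ 0.2 -0.4  3.7] 21.9
0.127 [0.578  0.3096 0.1283] [ 0.6 -0.9  9.6] 22.2
0.126 [0.5785 0.31   0.1281] [-0.6 -1.8 14.1] 22.5
0.125 [0.5789 0.3104 0.1279] [ 0.2 -2.6 18.6] 22.8
key 0.1291850670027746 (array([578.2, 311. ]), array([12.4, 33.7]), 8.9)
ledge 0.09170604153213027
handle 0.12535898274769827 (array([575.5, 212.8]), array([69. , 13.8]), 88.9) 24.7667
```

Contact was about 1 to 1.5 mm above nominal, and an 18 N press did not lower the key. I released it with about 0.8 N m of twist still loaded, and the opening pads probably dragged it up. I'll regrip, turn to the stop while pressing down, unwind to near zero torque, then release.

```bash
python3 - <<'E'
from h import *
x,y=.578,.3092
def st(t):
    s=get_state(); print(t,s["tcp_pos"].round(4),s["contact_force"].round(1),s["wrist_torque"].round(2),round(s["width"],4),round(s["time"],2)); return s
ctrl.movel([x,y,.15],frame=down(np.deg2rad(7.8)),max_speed=.25); ctrl.movel([x,y,.103]); ctrl.close_gripper(60); s=st("grip")
ctrl.movel([.5772,.3083,.1005],max_speed=.05); s=st("dn")
ctrl.movel([.5772,.3083,.0985],max_speed=.05); s=st("dn2")
from math import isfinite
q=ctrl.ik([.5772,.3083,.0985],s["eef_rot"]); q0=q[6]
for a in(-.12,-.2,-.05,.05,.12):
    q[6]=q0+a; ctrl.set_joints(q); ctrl.pause(.05); s=st(a)
    if a>-.2 and s["wrist_torque"][2]<.05 and a!=-.12: break
ctrl.ungrasp(); s=st("open")
ctrl.movel([.5772,.3083,.15]); 
ctrl.movel([.575,.24,.20],frame=down(np.deg2rad(-.8)),max_speed=.25); ctrl.pause(.1)
C=cam("wrist"); p,d=vision.grab_frame("wrist"); P=cloud(d,C); X,Y,Z=P[...,0],P[...,1],P[...,2]
m=(Z>.119)&(abs(Y-.31)<.03)&(abs(X-.577)<.025);print("key",np.median(Z[m]),rect(P[m][:,:2]))
m=(abs(Z-.09)<.006)&(Y>.29)&(Y<.335)&(abs(X-.577)>.025)&(abs(X-.577)<.05);print("ledge",np.median(Z[m]))
m=(Z>.119)&(Z<.13)&(abs(Y-.2125)<.04)&(abs(X-.575)<.012);print("handle",np.median(Z[m]),rect(P[m][:,:2]),get_state()["time"])
E
```

```text
grip [0.5759 0.3091 0.1033] [-6.7 -1.7  5.5] [-0.7   1.54  0.19] 0.011 26.42
dn [0.5759 0.3091 0.103 ] [-7.  -3.7 18. ] [-1.05  1.76  0.13] 0.0107 26.67
dn2 [0.576  0.3092 0.1026] [-9.2 -5.6 28.8] [-1.8   2.4   0.13] 0.0109 26.92
-0.12 [0.5758 0.3091 0.1026] [-9.4 -7.3 30.5] [-1.94  2.51  0.57] 0.0111 27.22
-0.2 [0.5759 0.309  0.1026] [-9.1 -7.8 31.1] [-2.07  2.38  1.11] 0.0108 27.52
-0.05 [0.5758 0.3092 0.1025] [-8.8 -7.3 28.4] [-1.75  2.29  0.39] 0.0109 27.83
0.05 [0.5758 0.3093 0.1025] [-9.5 -6.4 28. ] [-1.67  2.46 -0.  ] 0.0108 28.13
open [0.5772 0.3083 0.0984] [ 0.  -0.1 -0.1] [ 0.01 -0.01 -0.02] 0.0853 28.84
key 0.128558645478418 (array([576.6, 313.4]), array([12. , 33.7]), 10.9)
ledge 0.09169468227130478
handle 0.12536152337366185 (array([575. , 212.5]), array([69.1, 13.9]), 89.8) 29.975
```

Now the key top is 36.9 mm above the ledge against the nominal 36.5 mm, so it is seated. I'll refine the mat from the first wrist picture, then lift the cover.

```bash
python3 - <<'E'
from h import *
w=np.load("w1.npz"); C=(vision.camera_info("wrist")["mtx"],w["R"],w["c"])
g=cv2.cvtColor(w["p"],cv2.COLOR_BGR2GRAY); m=(g<50).astype(np.uint8); m[:,165:]=0; m[262:]=0
m=cv2.morphologyEx(m,cv2.MORPH_OPEN,np.ones((3,3)))
cs=max(cv2.findContours(m,0,1)[0],key=cv2.contourArea).reshape(-1,2)
cs=cs[cs[:,0]>1]; W=onplane(cs,.004,C)[:,:2]
# fit known rectangle 200x190 to boundary points
from scipy.optimize import least_squares
def res(t):
    c,s=np.cos(t[2]),np.sin(t[2]); L=(W-t[:2])@np.array([[c,-s],[s,c]]); a=abs(L)-[.1,.095]
    return np.where((a>0).all(1),np.hypot(*a.T),np.max(a,1))
r=least_squares(res,[.511,-.293,np.deg2rad(15.3)],loss="soft_l1",f_scale=.001)
print(len(W),r.x,np.rad2deg(r.x[2]),np.median(abs(r.fun)),np.percentile(abs(r.fun),90))
E
python3 - <<'E'
from h import *
def st(t):
    s=get_state(); print(t,s["tcp_pos"].round(4),s["contact_force"].round(1),s["wrist_torque"].round(2),round(s["width"],4),round(s["time"],2)); return s
x,y=.575,.2126; f=down(np.deg2rad(-.6))
ctrl.movel([x,y,.0985],frame=f); st("at")
ctrl.close_gripper(80); s=st("grip")
ctrl.movel([s["tcp_pos"][0],y,.105],max_speed=.04); ctrl.pause(.1); s=st("lift")
if s["contact_force"][2]>-12:
    ctrl.movel([s["tcp_pos"][0],y,.15],max_speed=.08); st("up")
E
```

```text
498 [ 0.50541343 -0.2961212   0.30386812] 17.41036074338338 0.0027149208313709886 0.01083042688095964
at [0.5752 0.2136 0.0993] [ 0.  -0.7  0.3] [ 0.01 -0.05 -0.08] 0.0854 30.82
grip [0.5749 0.2127 0.0989] [-1.2 -1.4  4.5] [-0.15  0.37 -0.06] 0.0127 31.48
lift [0.5748 0.2124 0.1047] [-0.1  0.7 -3.5] [ 0.05 -0.01 -0.  ] 0.0126 31.9
up [0.5748 0.2123 0.1499] [-0.8 -0.5 -3.8] [-0.03  0.    0.01] 0.0131 32.62
```

The cover lifted freely at about 3.7 N, so it is unlocked. The mat fit was spoiled by shadow, so I'll redo it with edges only.

```bash
python3 - <<'E'
from h import *
w=np.load("w1.npz"); C=(vision.camera_info("wrist")["mtx"],w["R"],w["c"])
print(onplane([[58,55],[158,195],[55,255]],.004,C).round(4).tolist())
g=cv2.cvtColor(w["p"],cv2.COLOR_BGR2GRAY); print(g[100,60:120:3],g[225,80:140:3],g[72,20:60:3],g[230,10:40:3],g[250,30:60:3])
from scipy.optimize import least_squares
E2=[]
for a,b in(((58,55),(158,195)),((158,195),(55,255))):   # subpixel edge along each visible side
    a,b=np.array(a,float),np.array(b,float); d=(b-a)/np.hypot(*(b-a)); n=np.array([-d[1],d[0]]); L=np.hypot(*(b-a))
    for s in np.arange(.1*L,.92*L,2):
        q=a+d*s+n[None]*np.arange(-6,6.01,.25)[:,None]
        v=cv2.remap(g,q[:,0].astype(np.float32)[None],q[:,1].astype(np.float32)[None],1)[0].astype(float)
        dv=np.gradient(cv2.GaussianBlur(v[None],(0,0),2)[0]); i=abs(dv).argmax()
        if abs(dv[i])>1.5: E2.append(q[i])
W=onplane(np.array(E2),.004,C)[:,:2]
def res(t):
    c,s=np.cos(t[2]),np.sin(t[2]); L=(W-t[:2])@np.array([[c,-s],[s,c]]); a=abs(L)-[.1,.095]
    return np.max(a,1)
r=least_squares(res,[.511,-.293,np.deg2rad(15.3)],loss="soft_l1",f_scale=.001)
print(len(W),r.x,np.rad2deg(r.x[2]),np.median(abs(r.fun)),np.percentile(abs(r.fun),90))
E
```

```text
[[0.3912, -0.2277, 0.004], [0.5818, -0.1773, 0.004], [0.6319, -0.3579, 0.004]]
[ 45  47  48  41  46  48  44  46  47  44  42 128 130 121 128 131 133 130
 126 129] [ 44  50  44  47  48  50  51  45  49  40 131 131 131 130 126 133 134 133
 134 132] [134 133 131 130 136  39  43  47  43  43  45  46  46  44] [132 136 134 131 132 129 138  76  42  40] [130 135 133 126 136 134 133  43  46  50]
120 [ 0.51185501 -0.29261478  0.26564716] 15.2204609865009 0.00012817739564988107 0.00034294443083475896
```

The mat is at (0.5119, -0.2926), turned 15.2°, with a fit residual of 0.1 mm. That agrees with the top and side views. Carrying the cover over and lowering it.

```bash
python3 - <<'E'
from h import *
def st(t):
    s=get_state(); print(t,s["tcp_pos"].round(4),s["contact_force"].round(1),s["wrist_torque"].round(2),round(s["width"],4),round(s["time"],2)); return s
x,y=.5119,-.2926; f=down(np.deg2rad(15.2))
s=get_state()["tcp_pos"]; ctrl.movel([.575,.2124,.19],max_speed=.12)
ctrl.movel([x,y,.19],frame=f,max_speed=.2)
ctrl.movel([x,y,.055],frame=f,max_speed=.12); ctrl.pause(.25); st("low")
z=.045
ctrl.movel([x,y,z],frame=f,max_speed=.04); ctrl.pause(.1); s=st(z)
while z>.034 and s["contact_force"][2]<0:
    z-=.0015; ctrl.movel([x,y,z],frame=f,max_speed=.02); ctrl.pause(.05); s=st(round(z,4))
E
```

```text
low [ 0.5121 -0.2927  0.0555] [ 0.  -0.5 -3.9] [ 0.01  0.03 -0.07] 0.0124 37.32
0.045 [ 0.512  -0.2925  0.045 ] [-0.5  0.1 -3.5] [0.01 0.03 0.02] 0.0122 37.82
0.0435 [ 0.5119 -0.2926  0.0435] [ 0.3  0.8 -3.6] [-0.01 -0.03  0.01] 0.0124 38.12
0.042 [ 0.5119 -0.2926  0.042 ] [ 0.4 -0.3 -3.7] [-0.    0.01 -0.04] 0.0125 38.42
0.0405 [ 0.5119 -0.2926  0.0404] [-0.4  1.  -3.4] [-0.01  0.01  0.01] 0.0127 38.72
0.039 [ 0.5119 -0.2926  0.0389] [ 0.6 -0.1 -2.1] [ 0.   -0.07 -0.01] 0.0122 39.02
0.0375 [ 0.5119 -0.2926  0.0389] [-4.2  0.5  9. ] [ 0.06  0.93 -0.01] 0.0121 39.32
```

Contact came at TCP z = 0.0389, exactly as predicted. I'll release, retreat and check.

```bash
python3 - <<'E'
from h import *
x,y=.5119,-.2926
ctrl.movel([x,y,.0388],max_speed=.03); ctrl.ungrasp(); ctrl.movel([x,y,.10],max_speed=.12)
ctrl.movel([.50,-.25,.27],max_speed=.2); ctrl.pause(.2)
s=get_state(); print(s["time"],s["tcp_pos"],s["contact_force"].round(1))
C=cam("wrist"); p,d=vision.grab_frame("wrist"); np.savez("w5.npz",p=p,d=d,R=C[1],c=C[2])
t,dt=vision.grab_frame("top"); np.savez("top5.npz",p=t,d=dt)
cv2.imwrite("pics/f.png",np.hstack([cv2.resize(p,(440,330)),cv2.resize(t[60:300,80:400],(360,270))[:270].copy() if 0 else cv2.copyMakeBorder(cv2.resize(t[60:300,80:400],(360,270)),0,60,0,0,0)]))
P=cloud(d,C);Z=P[...,2]
m=(abs(Z-.031)<.006)&(np.hypot(P[...,0]-.512,P[...,1]+.2926)<.115); print("plate",rect(P[m][:,:2]),np.median(Z[m]))
A=np.c_[P[m][:,:2]-[x,y],np.ones(m.sum())]; print("tilt",np.linalg.lstsq(A,P[m][:,2],rcond=None)[0].round(4))
m=(abs(Z-.065)<.005)&(np.hypot(P[...,0]-.512,P[...,1]+.2926)<.06); print("handle",rect(P[m][:,:2]))
Q=cloud(dt,cam("top")); z=Q[...,2]; m=(z>.116)&(abs(Q[...,0]-.577)<.03)&(abs(Q[...,1]-.308)<.03); print("key top",rect(Q[m][:,:2]) if m.any() else None,np.nanmedian(z[m]))
E
```

```text
42.15 [ 0.49961851 -0.2502752   0.26893361] [-0.1 -0.3 -0.1]
plate (array([ 513.6, -292.9]), array([148.2, 135.7]), 15.3) 0.03170897942517775
tilt [ 0.0013 -0.0014  0.0317]
handle (array([ 514.1, -292.4]), array([12.7, 68.4]), 15.0)
key top (array([575.8, 310. ]), array([11.5, 33.1]), 0.7) 0.1265056387610095
```

View pics/f.png

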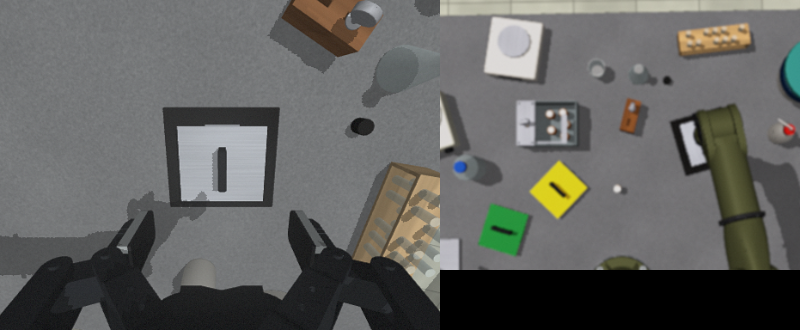

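The left half shows the cover flat on the mat at (222,165). The right half shows the open box with the key still in its ledge, the disc key in the block, and the bystanders in place. I'll measure the mat in this same picture as a last centring check, then hand in.

```bash
python3 - <<'E'
from h import *
w=np.load("w5.npz"); C=(vision.camera_info("wrist")["mtx"],w["R"],w["c"])
P=cloud(w["d"],C); g=w["p"].max(2); m=(g<75)&(abs(P[...,2]-.0055)<.004)&(np.hypot(P[...,0]-.512,P[...,1]+.2926)<.145)
m=cv2.morphologyEx(m.astype(np.uint8),cv2.MORPH_OPEN,np.ones((3,3)))>0
v,u=np.nonzero(m); print(rect(onplane(np.c_[u,v],.004,C)[:,:2]))
E
```

```text
(array([ 512. , -293.2]), array([199.7, 188.6]), 15.2)
```

```bash
python3 - <<'E'
from h import *
ticket.close_job(); print(get_state()["time"])
E
```

```text
the job is handed in; nothing more can be done
the job is handed in; nothing more can be done
```

The job is done and handed in, with the clock at about 42 s of the 62 s allowed. The bar key is in the lock and turned, and the cover is lying on the mat.

- **Key:** The bar-handled key went into the keyhole freely until its collar met the ledge at the predicted height. I turned it clockwise until the torque rose sharply at the stop.
- **Reseating the key:** After the first release the key stood about 1 mm high, and a straight 18 N push did not lower it. I gripped it again, pressed down while turning to the stop, unwound the torque and let go. Its top then measured 36.9 mm above the ledge (nominal 36.5), with the handle about 1.37 rad round. That puts the plug at roughly 1.07 to 1.2 rad, past the 0.87 that frees the cover.
- **Cover:** It lifted off at about 3.7 N with no catch, and was lowered gently onto the mat with a light press of about 9 N. It is level (slope about 0.001). Its centre measures (513.6, -292.9) mm at 15.3°, against (512.0, -293.2) mm at 15.2° for the mat, so it is within about 2 mm and square.
- **Bystanders:** In the last top picture the disc key and the flask, beaker and bottles look undisturbed. I did not measure them again.
- **Checks that disagreed:** The last top view gave a key handle angle of about 91°, where the closer wrist view gave 101°. I trust the wrist view, because the top camera only resolves about 4 mm per pixel. Top-camera positions also read about 3 mm low in y compared with the wrist camera, so I used the wrist camera for placing.

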